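# Pull the jig pin, park it, eject the drilled lug

### The job

The drilled aluminium lug is still locked in the drilling jig. Draw the knobbed locking pin straight up out of the jig and park it in the notch of the pin rest: slide its thin neck in from the open side, to the back of the notch, and let it hang upright by its knob. Then press the jig's spring ejector all the way in so that it pushes the lug out onto the landing, let the ejector spring back, and leave the other tools on the bench where they are.

Things in the scene. Friction and masses are not known exactly. Their poses are not given: they have to be found in the camera images.
- jig: dark steel drilling jig fixed to the bench, 280 x 100 mm, with a channel along x. Origin: on the bench under the pin bore; z up; +x (roughly away from the robot) is the way the lug slides out, onto the open landing, x = 50 to 125 mm, closed by a low stop. A steel bridge plate (64 mm along x, 98 wide, top at z = 66) spans the channel over the origin. Only pin and ejector stand higher.
- jig_bore (a point): mouth of the pin's bore, on the top face of the bridge (66 mm above the bench); the bore is vertical, 19 mm wide, and the pin reaches 56 mm down into it, through the lug
- pin: round steel locking pin, 128 mm tall, 0.35 kg, upright in the bore. Origin: its lower tip; z towards the knob. Shank 15 mm diameter, z = 0 to 56; collar 30 diameter, z = 56 to 66 (rests on the bridge at the start); thin neck 12 diameter, z = 66 to 86; knob 32 diameter, dark with fine rings, z = 86 to 128 mm.
- pin_knob (a point): centre of the pin's knob on the pin's axis, 110 mm from the tip, 18 mm below the knob's top: where to grip it
- pin_neck (a point): point on the pin's axis at the underside of the knob (top of the neck), 86 mm from the tip
- rest: dark steel bracket fixed left or right of the jig: foot 100 x 70 mm, 10 thick; post at its +x end; level top plate z = 98 to 106, 70 wide, x = -44 to 50 mm. A notch 18 wide runs along x from a flared mouth in the plate's -x edge (roughly towards the robot) to its blind end at x = 9 mm. Origin: on the bench under the seat; z up. Only the pin's neck fits the notch, from the -x side.
- seat (a point): back of the notch, at the level of the plate's top face (106 mm above the bench): point pin_neck comes here when the pin is parked
- ejector (a joint): travel of the spring ejector along the jig's +x, in m: 0 at rest, 0.056 pressed all the way; needs 3 N at first, 10 N at the end, plus friction of the lug, and springs back when let go
- ejector_pad (a point): centre of the ejector's push face, 85 mm above the bench, at jig x = -143 mm at rest; moves with the ejector. The face is the -x side of an upright steel tab 56 mm wide, 12 thick, z = 34 to 104 mm; a rod at z = 44 joins it to the channel. Push it along the jig's +x.
- lug: aluminium lug, a flat bar 100 (x) x 44 x 20 mm, 0.3 kg, with a round hole through its middle for the pin and a steel bush seen at its +x end. Origin: centre of its underside. It lies in the channel, 30 mm above the bench, with its centre below the bore at the start.
- nest (a point): floor of the jig's channel under the bore (30 mm above the bench), where the lug's origin is at the start
- oiler: bystander: upright amber bottle, 60 mm diameter, 150 mm high; origin under its centre
- hammer: bystander: lying hammer, 280 mm
- wrench: bystander: lying wrench, 200 mm
- wrench2: bystander: lying wrench, 160 mm
- screwdriver: bystander: lying screwdriver, 200 mm, black handle
- tube: bystander: upright steel tube offcut, 44 mm diameter, 45 mm high; origin under its centre
- socket: bystander: upright steel cylinder (a socket), 36 mm diameter, 50 mm high; origin under its centre
- tin: bystander: aluminium tin, 70 mm diameter, 85 mm high; origin under its centre
Things that resemble listed ones, but are neither listed nor needed, are in the scene too. There is more than one size of the pin; the job needs the middle-sized.

How it is judged:
By the outcome, as a careful person would: the job done as asked, in the order asked, and still so for the second after the job is handed in, with the robot touching nothing.
It also fails if it takes over 64 s, if anything falls off the work surface, if the arm or the gripper's body presses on something with over 40 N, if the wrist force passes 120 N, or if a joint passes its speed limit or range.

### The arm

A 7-joint arm with a two-finger parallel gripper is mounted at the origin on the work surface. World frame = base frame: x ahead of the robot, y to its left, z up, the work surface at z = 0. Lengths are in m, angles in rad, forces in N, time in s.
With the tool pointing down it reaches from about 0.425 to 0.95 m from the base axis. Payload 4.7 kg.
Tool frame: the origin (TCP) lies between the finger pads; the fingertips stand 25 mm ahead of it and the grasp point (between the pads) lies 6 mm ahead of it; z points along the fingers, y is the line along which they close (so a half turn about z gives the same grasp; the last joint's range is limited). The gripper opens to 85 mm and grips with 20 to 120 N. Pads are 22 mm wide; open, the fingers measure 114 mm over their backs; the gripper's body (76 mm by 85 mm) begins 54 mm behind the grasp point. The pads swing forward as they close: fully open they stand 13 mm farther back than shut.
Start: joints at [-1.295, 0.469, -0.049, 1.532, 0.024, 1.141, -0.082], TCP at [0.203, 0.644, 0.256] pointing down, gripper open.
Joint ranges: [-2.59, 2.59], [-0.33, 1.99], [-1.39, 1.29], [0.1, 2.45], [-1.04, 4.18], [0.21, 1.99], [-2.66, 2.66]. Speed limits (rad/s): [2.57, 2.57, 3.14, 3.14, 3.14, 3.14, 3.14].

### API

Orientations are given as a 3x3 rotation matrix whose columns are the frame's x, y, z axes.
In Python, from rig import * gives the robot as it stands. Calls block until the motion is done:
- movep(position, orientation): joint-space move of the TCP to a pose.
- move_l(position, attitude=None, feed=0.15, until_force=None): straight line of the TCP; attitude=None keeps the orientation; feed is the mean speed in m/s. With until_force (N) it stops when the force on the tool has changed by that much, and returns True; else False.
- move_joints(angles): joint-space move.
- command_gripper(opening, newtons=None): finger opening in m; newtons is the grip in N (None keeps the last); returns when the fingers have stopped.
- sleep(seconds).
- inverse_kinematics(position, orientation): joint angles nearest the present ones, or None.
- sense(): the state.
- camera(name): name is "side" or "top"; returns (picture, depth): 400x640x3 uint8, red, green, blue; 400x640 float32, m along the optical axis (not along the pixel's ray), 0 where there is no reading.
- camera_params(name): a dict with "K" (3x3 intrinsics, pixels), "position" and "rotation" of the camera in the world. Camera axes: x right, y down, z forward; pixel columns grow to the right and rows downward; lengths in m; the calibration is good to about 2 mm. A picture is of the moment at which its call begins. camera_params takes no time and is no camera call.
A pose or a line that the arm cannot do raises Unreachable and nothing moves.
- finish_job(): hands the job in; it is judged then, once.
The state is a dict: "time_s": time; "joint_pos": joint angles; "qd": joint speeds; "joint_efforts": joint torques, N m; "position": TCP position; "tcp_rot": TCP orientation; "wrist_force": force on the tool from outside, world axes, zero at the start; "ft_torque": the same for the moment, N m; "finger_gap": finger opening in m; "gripper_force": force on a finger pad.
Only numpy, scipy, OpenCV 4.12 (cv2) and the standard library are available. Lean on these libraries where they do the work, as an engineer would, in place of code of your own. Each camera call takes 0.05 s, during which the arm holds its last target. There are 200 camera calls.

## Working session

There is one attempt and no reset: what is moved stays moved. The work goes in short steps, each a Python script; the robot and the scene stay as the last script left them, time stands still between calls to the robot, and variables do not carry over. Pictures are saved under pics/ and viewed, at most 10 in all, crops included, and the job is handed in when it is done.

```bash
mkdir -p pics; ls
python3 - <<'E'
from rig import *
import cv2,numpy as np
for n in("top","side"):
    p,d=camera(n); np.savez(f"pics/{n}0.npz",p=p,d=d); cv2.imwrite(f"pics/{n}0.png",cv2.resize(p[:,:,::-1],(800,500)))
    c=camera_params(n); print(n,c, (d==0).mean())
E
```

```text
pics
top {'K': array([[490.5997889 ,   0.        , 322.39100779],
       [  0.        , 490.5997889 , 204.42650925],
       [  0.        ,   0.        ,   1.        ]]), 'position': array([ 0.39053684, -0.00226902,  1.58468612]), 'rotation': array([[-0.01159093, -0.99656138,  0.08204313],
       [-0.99991637,  0.01202235,  0.00476643],
       [-0.00573639, -0.08198102, -0.99661738]])} 0.00397265625
side {'K': array([[435.4685543 ,   0.        , 322.35970553],
       [  0.        , 435.4685543 , 204.9221098 ],
       [  0.        ,   0.        ,   1.        ]]), 'position': array([ 0.03281055, -0.80721526,  0.77504805]), 'rotation': array([[ 0.85531618, -0.31399424,  0.41211873],
       [-0.5175596 , -0.48127562,  0.70746438],
       [-0.02379704, -0.81840173, -0.57415356]])} 0.00419921875
```

View pics/top0.png

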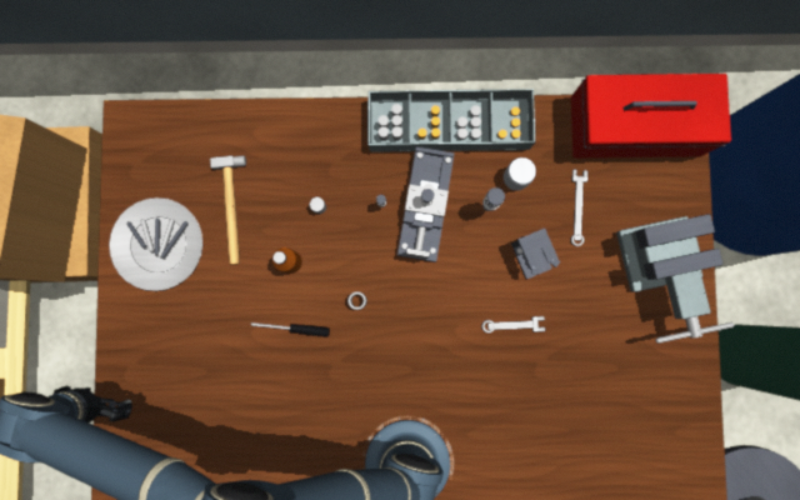

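View pics/side0.png

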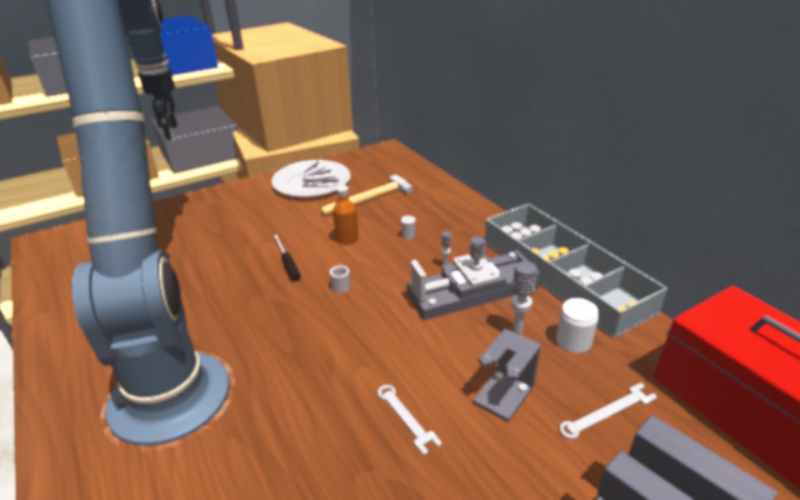

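The top view shows the jig with its pin at (427,197) and the ejector tab at (420,240). The rest is at (536,255), with its notch opening to the lower left. The decoy pins are at (381,202), small, and (494,198), large. Next I measure using depth.

```bash
cat > h.py <<'E'
import numpy as np,cv2
from rig import *
def cloud(n,d):
    c=camera_params(n);K=c["K"];v,u=np.mgrid[:400,:640]
    q=np.stack([(u-K[0,2])/K[0,0]*d,(v-K[1,2])/K[1,1]*d,d],-1)
    return q@c["rotation"].T+c["position"]
def onplane(n,u,v,z):
    c=camera_params(n);r=c["rotation"]@np.linalg.solve(c["K"],[u,v,1]);p=c["position"];return p+r*(z-p[2])/r[2]
def proj(n,P):
    c=camera_params(n);q=c["K"]@(c["rotation"].T@(np.asarray(P)-c["position"]));return q[:2]/q[2]
def Rdown(yaw): # tool z down, tool y along (cos,sin) yaw
    y=np.array([np.cos(yaw),np.sin(yaw),0]);z=np.array([0,0,-1.]);return np.stack([np.cross(y,z),y,z],1)
E
python3 - <<'E'
from h import *
t=np.load("pics/top0.npz");P=cloud("top",t["d"]);Z=P[...,2]
box=np.zeros((400,640),bool);box[110:235,290:450]=1
def rep(name,m,minA=15):
    n,l,s,c=cv2.connectedComponentsWithStats(m.astype(np.uint8))
    for i in range(1,n):
        if s[i,4]>minA:
            k=l==i;pts=P[k];r=cv2.minAreaRect(pts[:,:2].astype(np.float32)*1000)
            print(name,s[i,4],"px",c[i].round(1),"mean",(pts.mean(0)*1000).round(1),"z",(np.percentile(pts[:,2],[10,50,90])*1000).round(1),"rect",np.round(r[0],1),np.round(r[1],1),round(r[2],1))
rep("table",box&(abs(Z)<.004),5000)
rep("low",box&(Z>.012))
rep("high>95",box&(Z>.09))
rep("top>118",box&(Z>.118))
rep("bridge",box&(Z>.06)&(Z<.072))
crop=t["p"][110:235,290:450,::-1]
s=np.load("pics/side0.npz")["p"][170:350,310:450,::-1]
a=cv2.resize(crop,None,fx=5,fy=4.8*125/125,interpolation=cv2.INTER_CUBIC)
cv2.imwrite("pics/c1.png",cv2.resize(crop,(768,600),interpolation=cv2.INTER_CUBIC))
cv2.imwrite("pics/c2.png",cv2.resize(s,(466,600),interpolation=cv2.INTER_CUBIC))
E
```

```text
table 10336 px [370.4 178.8] mean [ 603.6 -151.8   -0. ] z [-2.9 -0.   2.9] rect [ 627.4 -150.5] [523.8 408.8] 89.2
low 3564 px [345.4 152.6] mean [680.2 -69.6  54.7] z [27.1 46.2 70.2] rect [ 606.9 -121.5] [430.5 417.4] 0.5
low 481 px [415.3 138.8] mean [ 715.8 -286.4   77.8] z [41.7 82.4 88.9] rect [ 579.6 -147.2] [ 66.6 471.8] 44.5
low 242 px [394.5 159.1] mean [ 639.4 -209.3  154.5] z [ 84.8 165.  170.2] rect [ 519.8 -122.1] [ 41.3 350.1] 53.9
low 62 px [304.7 160.2] mean [651.9  57.9  83.9] z [50.4 90.  95.4] rect [653.5  58.3] [22.1 21.7] 4.1
low 733 px [429.2 200.5] mean [ 520.7 -319.2   99.8] z [ 17.5 105.4 109.9] rect [ 458.9 -181.6] [ 99.6 383.8] 22.0
high>95 108 px [341.8 156.6] mean [652.6 -54.9 134.5] z [120.7 137.4 142.2] rect [654.  -55.7] [30.4 30.1] 0.4
high>95 207 px [395.4 158.1] mean [ 640.2 -209.9  168. ] z [140.  166.  170.6] rect [ 519.8 -122.1] [ 41.3 350.1] 53.9
high>95 31 px [304.2 158.9] mean [654.3  59.1  93.1] z [90.8 92.8 96.5] rect [654.4  58.3] [19.2 21.6] 3.6
high>95 624 px [430.3 199.6] mean [ 522.4 -319.9  113.1] z [101.7 106.1 110.2] rect [ 455.1 -
[... 328 characters left out ...]
 rect [ 519.8 -122.1] [ 41.3 350.1] 53.9
bridge 88 px [368.8 114.5] mean [ 798.1 -144.4   66. ] z [61.5 66.1 70.4] rect [ 798.6 -146.9] [ 14.3 167.6] 3.2
bridge 66 px [323.7 114.9] mean [798.5  -2.5  66.8] z [62.3 66.9 70.8] rect [799.5   2.9] [  9.3 119.7] 0.7
bridge 37 px [411.9 113.7] mean [ 798.7 -280.3   67.1] z [62.5 67.4 70.5] rect [ 798.8 -280.6] [57.1  6.1] 89.3
bridge 19 px [410.4 145.4] mean [ 698.  -273.    65.9] z [60.8 65.6 70.8] rect [ 698.6 -273.3] [42.1  7.9] 51.9
bridge 481 px [340.7 160.5] mean [652.8 -53.8  65.8] z [62.  65.9 69.5] rect [655.1 -55.1] [97.5 65.9] 79.4
bridge 24 px [335.  178.4] mean [597.1 -35.5  62.5] z [60.5 62.  64.8] rect [596.  -35.5] [30.8 12.1] 79.8
```

View pics/c1.png

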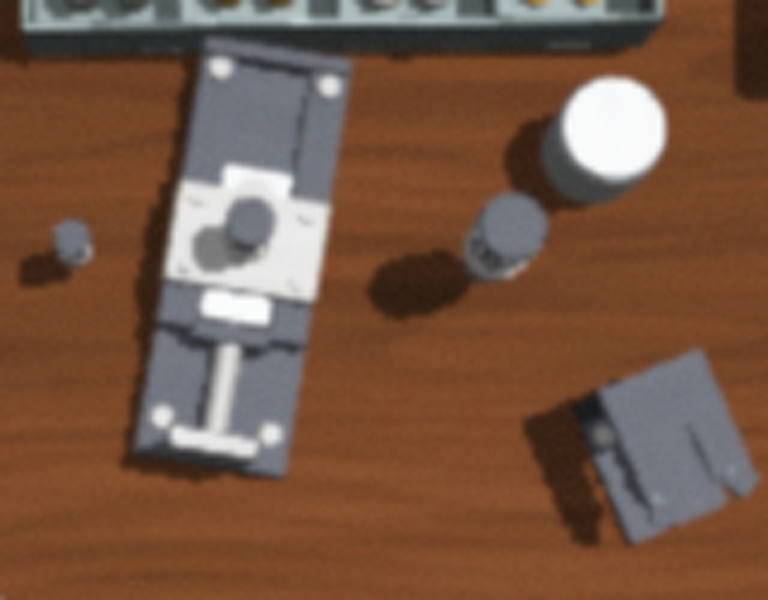

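View pics/c2.png

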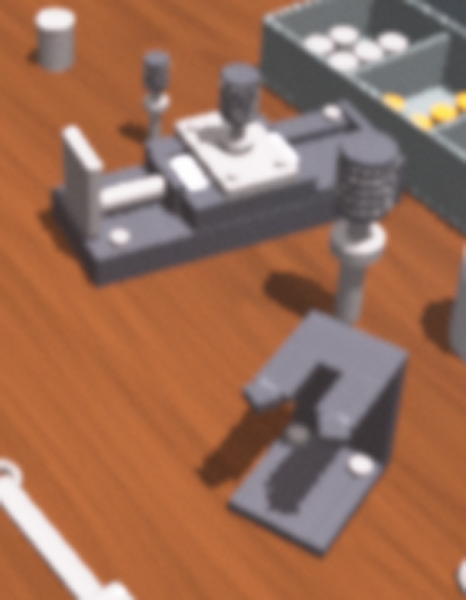

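The top crop shows the knob at (250,222), the tab at (213,440), and the rest plate with its notch open to the lower right, around (700,500). The side crop confirms the notch mouth faces the robot. Now I refine the pin, jig and rest poses.

```bash
cat >> h.py <<'E'
def flat(n,m,z):
    v,u=np.nonzero(m);return np.array([onplane(n,a,b,z)[:2] for a,b in zip(u,v)])*1000
def rect(xy):
    r=cv2.minAreaRect(xy.astype(np.float32));return np.round(r[0],1),np.round(r[1],1),round(r[2],1),len(xy)
E
python3 - <<'E'
from h import *
def near(P,c,r): return np.hypot(P[...,0]-c[0],P[...,1]-c[1])<r
for n in("top","side"):
    P=cloud(n,np.load(f"pics/{n}0.npz")["d"]);Z=P[...,2]
    k=near(P,(.654,-.055),.025)&(Z>.130)&(Z<.146); print(n,"knobtop",rect(flat(n,k,.138)),P[k].mean(0).round(4))
    for lo,hi in((.100,.112),(.098,.114)):
        k=near(P,(.522,-.32),.075)&(Z>lo)&(Z<hi)
        xy=flat(n,k,.106);print(n,"plate",rect(xy),xy.mean(0).round(1))
    k=near(P,(.655,-.055),.075)&(Z>.060)&(Z<.072); print(n,"bridge",rect(flat(n,k,.066)))
    k=near(P,(.518,-.03),.04)&(Z>.097)&(Z<.111); print(n,"tab",rect(flat(n,k,.104)))
# ascii of plate in top view
P=cloud("top",np.load("pics/top0.npz")["d"]);Z=P[...,2]
for r in range(180,226): print(r,"".join("#" if .095<z<.118 else "o" if .118<z else "-" if z>.03 else "." for z in Z[r,408:452]))
E
```

```text
top knobtop (array([653.9, -55.5]), array([29.7, 29.8]), 44.6, 88) [ 0.6547 -0.055   0.1381]
top plate (array([ 517.9, -323.3]), array([97.1, 73.5]), 23.7, 572) [ 522.8 -321.7]
top plate (array([ 517.7, -322.7]), array([97.1, 74.8]), 23.7, 603) [ 523.  -321.8]
top bridge (array([642. , -52.7]), array([ 97.5, 110.1]), 79.4, 519)
top tab (array([520.1, -30.8]), array([55.3, 11.5]), 79.8, 69)
side knobtop (array([650.8, -58.6]), array([34.6, 29.1]), 53.1, 86) [ 0.6529 -0.0569  0.1361]
side plate (array([ 516.6, -325.4]), array([102. ,  73.5]), 20.8, 955) [ 521.1 -324.3]Traceback (most recent call last):
  File "<stdin>", line 8, in <module>
  File "h.py", line 14, in flat
    v,u=np.nonzero(m);return np.array([onplane(n,a,b,z)[:2] for a,b in zip(u,v)])*1000
                                       ~~~~~~~^^^^^^^^^
  File "h.py", line 8, in onplane
    c=camera_params(n);r=c["rotation"]@np.linalg.solve(c["K"],[u,v,1]);p=c["position"];return p+r*(z-p[2])/r[2]
ValueError: time passes only in moves, steps and waits
```

```bash
sed -i 's/^from rig import \*/from rig import *\nimport rig,functools\ncamera_params=functools.lru_cache(None)(rig.camera_params)/' h.py
python3 - <<'E'
from h import *
def near(P,c,r): return np.hypot(P[...,0]-c[0],P[...,1]-c[1])<r
for n in("top","side"):
    P=cloud(n,np.load(f"pics/{n}0.npz")["d"]);Z=P[...,2]
    k=near(P,(.655,-.055),.06)&(Z>.060)&(Z<.072); print(n,"bridge",rect(flat(n,k,.066)))
    k=near(P,(.518,-.03),.04)&(Z>.097)&(Z<.111); print(n,"tab",rect(flat(n,k,.104)))
    # rasterise plate in rest-like frame about (518,-323), yaw 23.7 at plane z=.106
    k=(Z>.097)&(Z<.116)
    for yaw in((22.5,) ):
        a=np.radians(yaw);c=np.array([.518,-.323])
        for x in np.arange(-56,57,4):
            row=""
            for y in np.arange(44,-45,-2):
                w=c+np.array([np.cos(a)*x-np.sin(a)*y,np.sin(a)*x+np.cos(a)*y])/1000
                u,v=np.round(proj(n,[*w,.106])).astype(int);row+="#" if k[v,u] else "."
            print("%4d"%x,row)
E
```

```text
top bridge (array([645.9, -53.4]), array([ 97.5, 102.1]), 79.4, 499)
top tab (array([520.1, -30.8]), array([55.3, 11.5]), 79.8, 69)
 -56 .............................................
 -52 .............................................
 -48 ..........###....................#.#.........
 -44 ........######..................########.....
 -40 ...############...............###########....
 -36 ....############..............##########.....
 -32 .....##########..#..........#############....
 -28 ....###############........#############.....
 -24 .....#############........###############....
 -20 ....###############........##############....
 -16 .....#############.........#############.....
 -12 .....##############.........#############....
  -8 .....##############........#############.....
  -4 .....#############........###############....
   0 .....##############........##############....
   4 .....###############......###############....
   8 ......#############.############..######.....
  12 .....####################################....
  16 ......##################################.....
[... 1423 characters left out ...]
##################################...
   8 .....#####################################...
  12 .....#####################################...
  16 ......####################################...
  20 ......###################################....
  24 ......###################################....
  28 ......####################################...
  32 ......####################################...
  36 ......#########.##########################...
  40 .....#####################################...
  44 .....####################################....
  48 ......##.#####.##.#.#####.##.#.#####.#.##....
  52 .............................................
  56 .............................................
```

```bash
cat >> h.py <<'E'
PIN=np.array([.6532,-.0562]);SEAT=np.array([.5162,-.3252]);YR=np.radians(22.6);YJ=np.radians(-10.4)
rx=np.array([np.cos(YR),np.sin(YR)]);jx=np.array([np.cos(YJ),np.sin(YJ)])
def st(l=""):
    s=sense();print(l,"t",round(s["time_s"],2),"pos",np.round(s["position"],4),"F",np.round(s["wrist_force"],1),"gap",round(float(s["finger_gap"]),4),"gf",np.round(s["gripper_force"],1))
E
python3 - <<'E'
from h import *
st()
for d in(112.6,-67.4):
    R=Rdown(np.radians(d))
    for p in([*PIN,.30],[*PIN,.126],[*(SEAT-.085*rx),.25],[*SEAT,.126]): 
        q=inverse_kinematics(p,R);print(d,None if q is None else np.round(q,2))
for d in(79.6,-100.4):
    for s in(-.18,-.08):
        q=inverse_kinematics([*(PIN+s*jx),.1],Rdown(np.radians(d)));print(d,None if q is None else np.round(q,2))
E
```

```text
t 0.1 pos [0.2024 0.6435 0.2554] F [-0.1 -0.2  0.6] gap 0.0855 gf 0.0
112.6 [-0.31  0.43  0.47  1.55 -0.2   1.21  2.16]
112.6 [-0.18  0.58  0.28  1.72 -0.2   0.88  2.16]
112.6 [ 1.09  0.36 -0.62  1.78  0.23  1.08  2.36]
112.6 [ 0.94  0.58 -0.62  1.79  0.42  0.9   2.1 ]
-67.4 [-0.5   0.48  0.76  1.56 -0.35  1.24 -0.85]
-67.4 [-0.45  0.66  0.7   1.73 -0.51  0.94 -0.72]
-67.4 [-0.2   0.48  1.12  1.85 -0.48  1.12 -0.08]
-67.4 [-0.07  0.63  0.8   1.85 -0.56  0.91 -0.18]
79.6 [-0.37  0.38  0.41  2.16 -0.25  0.64  1.6 ]
79.6 [-0.28  0.51  0.37  1.93 -0.26  0.75  1.63]
-100.4 [-0.8   0.55  1.    2.18 -0.69  0.77 -1.09]
-100.4 [-0.59  0.63  0.82  1.95 -0.61  0.84 -1.19]
```

Run:
```python
from h import *
R=Rdown(np.radians(-67.4))
movep([*PIN,.28],R);st("above")
print(move_l([*PIN,.126],feed=.12,until_force=8));st("down")
command_gripper(0.0,40);st("grip")
p,d=camera("side");cv2.imwrite("pics/g.png",cv2.resize(p[150:270,300:440,::-1],(700,600),interpolation=cv2.INTER_CUBIC))
```

```text
above t 3.02 pos [ 0.6534 -0.0548  0.2798] F [0.2 0.7 0.4] gap 0.0852 gf 0.0
False
down t 4.46 pos [ 0.6538 -0.0564  0.1269] F [ 0.7 -0.1 -0.2] gap 0.0854 gf 0.0
grip t 4.99 pos [ 0.6534 -0.0564  0.1263] F [-0.2 -1.   1.1] gap 0.0311 gf 39.6
```

View pics/g.png

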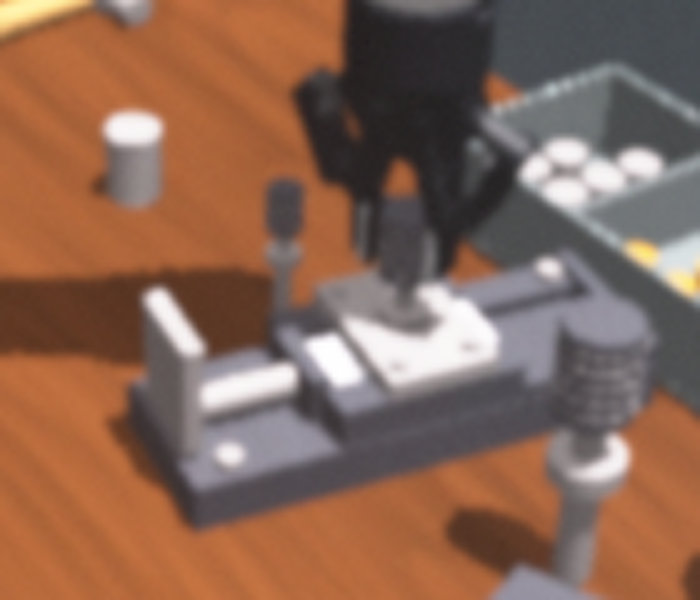

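The knob is gripped centrally, at (400,240) in the crop. Next: lift it and take it to a point in front of the notch.

Run:
```python
from h import *
command_gripper(0.0,70)
x,y,z=sense()["position"];R=Rdown(np.radians(-67.4))
print(move_l([x,y,.27],feed=.12));st("up")
A=SEAT-.085*rx
move_l([*A,.27],R,feed=.25);st("front")
# tip was .010 at TCP z: neck = z-0.030 ; want neck .111
move_l([*A,z-.096+.1115],feed=.15);st("low")
for n in("top","side"):
    p,d=camera(n);np.savez(f"pics/{n}1.npz",p=p,d=d)
    cv2.imwrite(f"pics/{n}1.png",cv2.resize(p[150:270,370:510,::-1] if n=="top" else p[190:350,330:470,::-1],(700,600),interpolation=cv2.INTER_CUBIC))
```

```text
False
up t 6.61 pos [ 0.6529 -0.0562  0.269 ] F [-0.2 -0.6 -3.9] gap 0.0304 gf 69.5
front t 8.24 pos [ 0.4387 -0.3567  0.2698] F [ 0.6 -0.1 -3.6] gap 0.031 gf 69.5
low t 9.24 pos [ 0.4383 -0.3585  0.1428] F [-0.1 -0.2 -4. ] gap 0.0308 gf 69.5
```

View pics/side1.png

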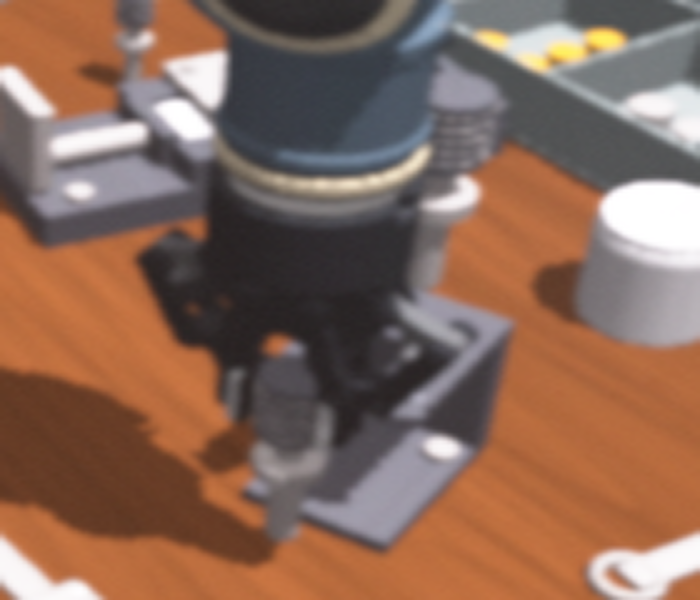

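The pin hangs upright in the grip in front of the notch, at (285,430). Now I slide it in with a force guard.

Run:
```python
from h import *
x,y,z=sense()["position"]; z=.1263-.096+.1115
for s,f,th in((-.03,.08,6),(.006,.03,5)):
    hit=move_l([*(SEAT+s*rx),z],feed=f,until_force=th)
    pos=sense()["position"];e=pos[:2]-SEAT
    st(f"s={s} hit={hit} along={e@rx*1e3:.1f} across={(e@[-rx[1],rx[0]])*1e3:.1f}")
    if hit and s<0: break
p,d=camera("side");cv2.imwrite("pics/side2.png",cv2.resize(p[190:350,330:470,::-1],(700,600),interpolation=cv2.INTER_CUBIC))
```

```text
s=-0.03 hit=False along=-30.7 across=-0.0 t 10.18 pos [ 0.4879 -0.337   0.1417] F [-0.6 -0.2 -4. ] gap 0.0306 gf 69.5
s=0.006 hit=True along=1.4 across=0.9 t 11.19 pos [ 0.5171 -0.3239  0.1406] F [ 0.3 -0.5 -2.9] gap 0.0308 gf 69.6
```

View pics/side2.png

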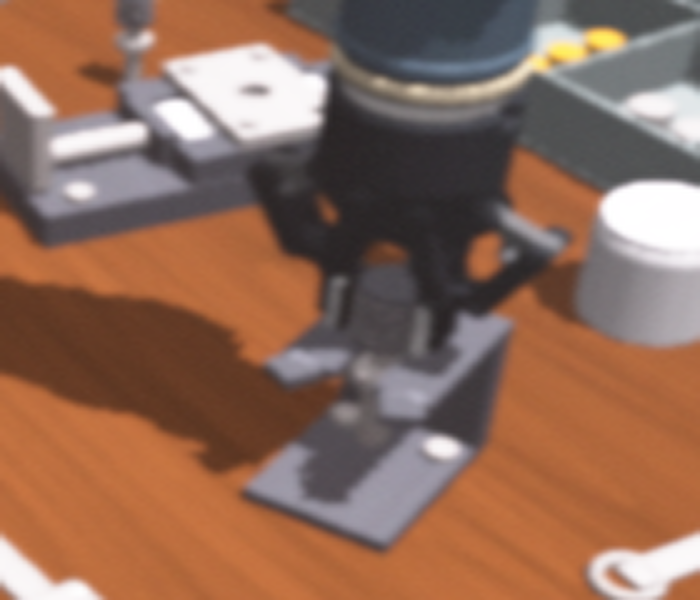

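The pin's neck is inside the notch, with the knob at (385,300). I confirm the back stop, back off slightly, lower and release.

Run:
```python
from h import *
z=.1263-.096+.1115
def al(): e=sense()["position"][:2]-SEAT; return e@rx*1e3,(e@[-rx[1],rx[0]])*1e3
hit=move_l([*(SEAT+.008*rx),z],feed=.02,until_force=7);a=al();st(f"{hit} {np.round(a,1)}")
if hit:
    p=SEAT+(a[0]/1000-.0025)*rx
    move_l([*p,z],feed=.03)
    h2=move_l([*p,z-.010],feed=.02,until_force=4);st(f"lower {h2}")
    p,d=camera("side");cv2.imwrite("pics/x.png",p)
```

```text
True [1.8 1.7] t 11.53 pos [ 0.5172 -0.3229  0.1392] F [ 0.6 -1.4 -2.6] gap 0.0303 gf 69.7
lower True t 12.2 pos [ 0.5156 -0.3254  0.1365] F [-0.8  0.6  4.7] gap 0.0305 gf 70.9
```

Run:
```python
from h import *
command_gripper(0.06);sleep(.2);st("open")
x,y,z=sense()["position"]
move_l([x,y,.26],feed=.12);st("up")
E0=PIN-.143*jx; R=Rdown(YJ-np.pi/2)
A=E0-.045*jx
movep([*A,.26],R);command_gripper(0.0,40);st("ejector above")
for n in("top","side"):
    p,d=camera(n);np.savez(f"pics/{n}3.npz",p=p,d=d)
    if n=="side":cv2.imwrite("pics/side3.png",cv2.resize(p[150:350,280:480,::-1],(600,600),interpolation=cv2.INTER_CUBIC))
```

```text
open t 12.84 pos [ 0.5147 -0.3246  0.1352] F [ 0.3 -0.5  0.8] gap 0.0599 gf 0.0
up t 14.03 pos [ 0.5144 -0.3242  0.2591] F [0.4 0.1 0.5] gap 0.0595 gf 0.0
ejector above t 15.8 pos [ 0.4683 -0.0223  0.26  ] F [0.5 0.2 0.2] gap -0.0002 gf 0.0
```

View pics/side3.png

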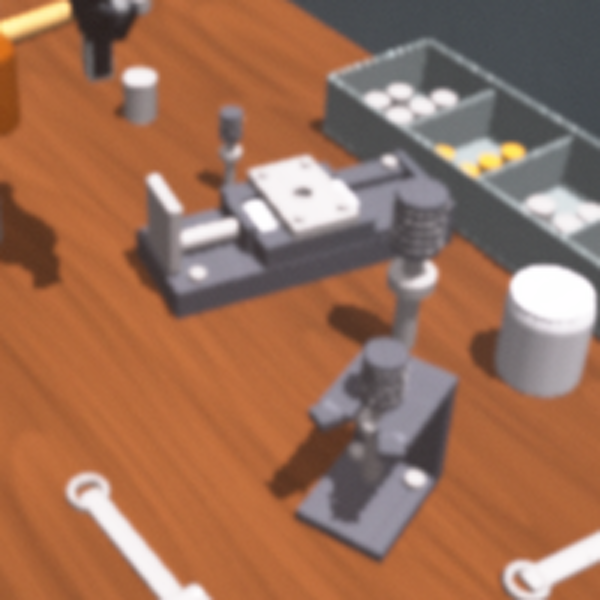

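The pin hangs upright in the notch, with its knob at (385,365). Now I press the ejector.

Run:
```python
from h import *
E0=PIN-.143*jx;A=E0-.045*jx
def al(): return (sense()["position"][:2]-E0)@jx*1e3
move_l([*A,.097],feed=.15,until_force=8);st("low")
h=move_l([*(E0+.01*jx),.097],feed=.03,until_force=3);a0=al();st(f"contact {h} {a0:.1f}")
if h:
    h=move_l([*(E0+(a0/1000+.064)*jx),.097],feed=.05,until_force=20);st(f"end {h} {al():.1f} travel {al()-a0:.1f}")
    p,d=camera("side");np.savez("pics/side4.npz",p=p,d=d)
```

```text
low t 17.13 pos [ 0.4689 -0.0224  0.0976] F [-0.5 -0.   0.2] gap -0.0001 gf 0.0
contact True -6.2 t 18.38 pos [ 0.5065 -0.0293  0.0964] F [-3.3  0.2  2.2] gap 0.0004 gf 1.4
end True 46.8 travel 53.0 t 19.54 pos [ 0.5586 -0.0387  0.095 ] F [-9.3  1.8  5.9] gap -0.0 gf 4.4
```

Run:
```python
from h import *
E0=PIN-.143*jx
def al(): return (sense()["position"][:2]-E0)@jx*1e3
a=al()
h=move_l([*(E0+(a/1000+.012)*jx),.097],feed=.02,until_force=18);st(f"end {h} {al():.1f}")
sleep(.3);st(f"{al():.1f}")
p,d=camera("side")
x,y,z=sense()["position"]
move_l([*(E0-.045*jx),.097],feed=.08);st("back")
move_l([*(E0-.045*jx),.26],feed=.15);sleep(.3)
q,d2=camera("side");np.savez("pics/side5.npz",p=q,d=d2)
t,d3=camera("top");np.savez("pics/top5.npz",p=t,d=d3)
f=lambda i:cv2.resize(i[170:270,300:430,::-1],(400,300),interpolation=cv2.INTER_CUBIC)
g=cv2.resize(t[110:235,290:450,::-1],(400,300),interpolation=cv2.INTER_CUBIC)
g2=cv2.resize(q[:,:,::-1],(400,300))
cv2.imwrite("pics/s5.png",np.vstack([np.hstack([f(p),f(q)]),np.hstack([g,g2])]))
```

```text
end False 49.8 t 20.24 pos [ 0.5616 -0.0392  0.0948] F [-19.3   3.8   7.7] gap 0.0001 gf 9.9
49.8 t 20.54 pos [ 0.5616 -0.0392  0.0948] F [-19.    3.4   9.4] gap -0.0001 gf 9.8
back t 22.03 pos [ 0.4689 -0.0223  0.0971] F [0.2 0.  0.4] gap -0.0002 gf 0.0
```

View pics/s5.png

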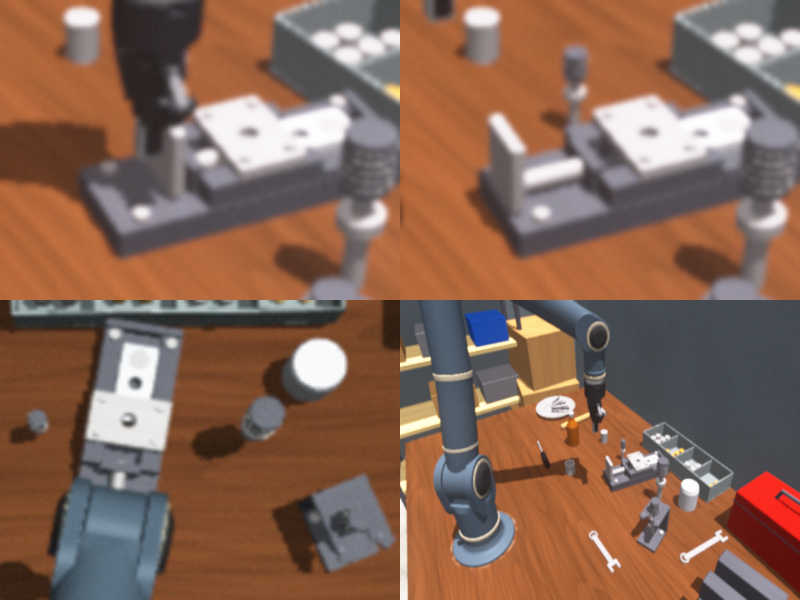

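Run:
```python
from h import *
t=np.load("pics/top5.npz")["p"];g=t.min(2)[136:152,335:354];v,u=np.nonzero(g<110)
k=(abs(u+335-344)<4)&(abs(v+136-144)<4);print(k.sum())
u,v=u[k].mean()+335,v[k].mean()+136
h=onplane("top",u,v,.05)[:2];print((h-np.array([.6542,-.0555]))@jx)
P=cloud("side",np.load("pics/side4.npz")["d"])
for f in("side4","side5"):
    P=cloud("side",np.load(f"pics/{f}.npz")["d"]);Q=P-np.array([*PIN,0]);a=Q[...,:2]@jx;b=Q[...,:2]@[-jx[1],jx[0]]
    m=(P[...,2]>.098)&(P[...,2]<.110)&(abs(b)<.03)&(a>-.16)&(a<-.06);print(f,m.sum(),np.percentile(a[m],[10,50,90]).round(4))
    m=(P[...,2]>.046)&(P[...,2]<.056)&(abs(b)<.02)&(a>.03)&(a<.13);print(" lug",m.sum(),np.percentile(a[m],[1,50,99]).round(4))
```

```text
8
0.0554496653819917
side4 43 [-0.1092 -0.0925 -0.0796]
 lug 150 [0.0454 0.0751 0.1283]
side5 74 [-0.1408 -0.1362 -0.1311]
 lug 148 [0.0455 0.0756 0.1278]
```

Run:
```python
from h import *
for n in("top","side"):
    P=cloud(n,np.load(f"pics/{n}5.npz")["d"]);Q=P[...,:2]-SEAT
    m=(P[...,2]>.142)&(P[...,2]<.156)&(np.hypot(Q[...,0],Q[...,1])<.04)
    e=(flat(n,m,.148).mean(0)/1000-SEAT);print(n,m.sum(),np.round([e@rx*1e3,e@[-rx[1],rx[0]]*1e3],1),P[m][:,2].mean())
st();finish_job()
```

```text
top 88 [1.  2.6] 0.14832352310558908
side 149 [-1.6  0.7] 0.14675459951080616
 t 23.67 pos [ 0.4682 -0.0223  0.2598] F [1.  0.3 0.5] gap -0.0001 gf 0.0
the job is handed in; nothing more can be done
```

The job is handed in at about 24 s: the pin hangs upright at the back of the rest's notch, the lug was pushed about 56 mm out onto the landing, the ejector has sprung back, and nothing else on the bench was touched.

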